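Let the photometer cover down softly

ROBOT

A 6-joint arm with a two-finger parallel gripper is mounted at the origin on a cart in front of the work surface, level with it; the furniture and walls round the work are solid. World frame = base frame: x ahead of the robot, y to its left, z up, the work surface at z = 0. Lengths are in m, angles in rad, forces in N, time in s.
With the tool pointing down it reaches from about 0.15 to 0.775 m from the base axis. Payload 6.1 kg.
Tool frame: the origin (TCP) lies on the mounting face of the last link; the fingertips stand 173 mm ahead of it and the grasp point (between the pads) lies 155 mm ahead of it; y points along the fingers, z is the direction in which the jaws open and shut, and the axes are right-handed (so a half turn about y gives the same grasp; the last joint's range is limited). The gripper opens to 85 mm and grips with 20 to 120 N. Pads are 22 mm wide; open, the fingers measure 114 mm over their backs; the gripper's body (76 mm by 85 mm) begins 54 mm behind the grasp point. The pads swing forward as they close: fully open they stand 13 mm farther back than shut.
Start: joints at [-1.107, 0.126, -0.04, 1.405, 0, 1.571], TCP at [0.235, -0.47, 0.405] pointing down, gripper open.
Joint ranges: [-2.72, 2.72], [-0.95, 1.95], [-1.27, 1.35], [-1.78, 2.02], [-1.46, 1.47], [-3.14, 3.14]. Speed limits (rad/s): [2.39, 2.39, 3.01, 3.14, 3.14, 3.14].

INTERFACE

Orientations are given as a unit quaternion [x, y, z, w].
In Python, from workcell import robot, cams gives the robot as it stands. The module is installed in compiled form; this text tells all that it offers.
- The arm moves only by the tool apply_moves, never from a script. Its argument "moves" is a list of rows, each a list of 3 entries, a list of its own where there are three numbers: the opening, from -1 (shut) to 1 (fully open), then the shift along the tool's x, y, z normalised to -1 to 1, where 1 is 300 mm, then the turn about the tool's y normalised to -1 to 1, where 1 is 360 degrees. In form: [[jaw, [dx, dy, dz], yaw], ...]. A call has 1 to 20 rows; each row is the pose to reach, as a shift and turn from the pose measured when the call began, along the tool's axes at that moment, turning the shorter way round; what a row does not reach only later rows make up. A row lasts 1/10 s, in which the tool goes at most 50 mm and 8.59 degrees, less where a joint would pass 70% of its speed; a pose out of reach is approached as far as the arm can. A call with a number of a shift or a turn outside -1 to 1 is refused whole. A call with a gripper value outside its range is refused whole. The fingers move at their own pace and stop on an object; "force" is the grip in N (left out, the last holds). Time passes only in rows, so rows that repeat a pose let the fingers close. It gives the time, the measured TCP pose, the force and the opening at its end, in the units of the state.
- robot.state(): the state, without advancing time (a new reading comes with each control period).
- cams.grab_frame(name): name is "side" or "top" or "wrist"; returns a dict with "frame" (480x640x3 uint8, red, green, blue), "fx", "fy", "cx", "cy" (pixels), "rvec" (rotation vector, rad) and "tvec" (3), from world to camera coordinates, as OpenCV has them; the wrist camera has in their place "T_tool_cam" (4x4, takes a point from camera to tool coordinates, whose origin is the TCP and whose axes are the tool frame's). Camera axes: x right, y down, z forward; pixel columns grow to the right and rows downward; lengths in m; the calibration is good to about 2 mm. A picture is of the moment at which its call begins: read the wrist's pose just before it. There is no depth.
- robot.finish_job(): hands the job in, once; it reports no verdict.
The state is a dict: "time_s": time; "joint_pos": joint angles; "qvel": joint speeds; "tau": joint torques, N m; "tool_pos": TCP position; "ee_rot": TCP orientation; "contact_force": force on the tool from outside, world axes, zero at the start; "torque": the same for the moment, N m; "grip_width": finger opening in m.
Only numpy, scipy, OpenCV 4.12 (cv2) and the standard library are available. Lean on these libraries where they do the work, as an engineer would, in place of code of your own. Each camera call takes 0.05 s, during which the arm holds its last target. There are 200 camera calls.

TASK

Close the cover of the bench photometer without a knock, touching it only with the fingertips or the outside of the fingers: push the standing cover towards its lip side until it starts to fall, catch it from below on the fingers while it is still well open, and let it down slowly until it is fully shut. Do not pinch or press it hard, do not let it drop the last part, and leave the bottle, beaker, timer and dish where they stand.

Things in the scene. Friction and masses are not known exactly. Their poses are not given: they have to be found in the camera images.
- photometer: Grey bench photometer, fixed; a box 130 mm deep (x) x 150 wide (y) x 105 high, open on top, small clear cuvettes inside stay below the rim. Origin: centre of its underside on the worktop; z up; -x is its front (display, keys, knob: they stand out at most 11 mm, all lower than 75 mm), +x the hinge side. Its front looks towards the robot, turned up to 0.35 rad either way.
- cover (a joint): Angle (rad) of the flat white cover: 0 shut on the rim, 1.57 upright, 1.9 back on its stop; starts at 1.46 to 1.60. Stiff, damped hinge: between about 1.4 and 1.63 it stays where left; pushed below about 1.3 it falls by itself, slowly at first (about 0.05 rad/s at 1.3, 0.25 at 1.0, 0.45 at 0.6, 0.6 if it hits the rim unheld), some 3 s from 1.3 to 0.6. Pushing or holding it at the lip takes 1 to 3 N.
- lip (a point): Middle of the outer end of the cover's lip, on the cover's underside; moves with it. The cover is a plate 130 mm long from the hinge, 150 wide, 8 thick, about 0.3 kg; the lip, 70 mm wide, 6 thick, in the middle of its free edge, ends 162 mm from the hinge. Upright, this is the top (267 mm up); shut, the lip stands out 32 mm from the body's front, 105 mm up, free below.
- hinge (a point): Point on the cover's hinge axis, at its middle: 65 mm behind the photometer's centre (its +x), 105 mm above the worktop. The axis runs along the photometer's y.
- iodine: Brown reagent bottle with black cap, 52 mm diameter, 110 mm high, loose; origin at the centre of its underside. Stands near the photometer, beside or behind it; leave it alone.
- glass: Small glass beaker, 56 mm diameter, 70 mm high, loose; origin at the centre of its underside. Stands near the photometer, beside or behind it; leave it alone.
- bench_timer: White bench timer, 62 x 66 x 18 mm, loose; origin at the centre of its underside. Leave it alone.
- dish: Flat Petri dish, 62 mm diameter, 14 mm high, loose; origin at the centre of its underside. Leave it alone.

How it is judged:
By the outcome, as a careful person would: the job done as asked, in the order asked, and still so for the second after the job is handed in, with the robot touching nothing.
It also fails if it takes over 58 s, if anything falls off the work surface, if the arm or the gripper's body presses on something with over 40 N, if the wrist force passes 120 N, or if a joint passes its speed limit or range.

## Working session

There is one attempt and no reset: what is moved stays moved. The work goes in short steps, Python scripts to look and compute and a tool call to move; the robot and the scene stay as the last step left them, time stands still between calls to the robot, and variables do not carry over. Pictures are saved under pics/ and viewed, about 8 in all and at most 12, crops included, and the job is handed in when it is done.

Besides the shell and the picture viewer there is one more tool, called after "Emit:" in YAML: its name, and indented under it one key for each argument. apply_moves: Moves the arm, as the interface text tells. Scaled input: -1 to 1 covers 300 mm each way for a shift and 360 degrees each way for a turn. Its arguments: {"type":"object","properties":{"moves":{"type":"array"},"force":{"type":"number"}},"required":["moves"]}

```bash
mkdir -p pics; python3 - <<'E'
from workcell import robot,cams
import cv2,json
s=robot.state();print({k:s[k] for k in('time_s','tool_pos','ee_rot','grip_width','contact_force')})
for n in('top','side'):
    f=cams.grab_frame(n);cv2.imwrite(f'pics/{n}0.png',f['frame'][:,:,::-1]);print(n,f['fx'],f['fy'],f['cx'],f['cy'],list(f['rvec']),list(f['tvec']))
E
```

```text
{'time_s': 0.0, 'tool_pos': array([ 0.2347893 , -0.46942653,  0.40394126]), 'ee_rot': array([-0.16263772,  0.68871391, -0.68764318,  0.16238527]), 'grip_width': 0.08541314229141951, 'contact_force': array([ 0.16600525, -0.51567046,  0.73046519])}
top 500.88812473828926 500.88812473828926 317.8704293760763 236.43165683130863 [np.float64(2.144857866934831), np.float64(-2.1614947351288), np.float64(0.19475634587015817)] [np.float64(-0.0029665617502230963), np.float64(0.593546394101793), np.float64(1.1268376744147308)]
side 605.8965748087385 605.8965748087385 314.1918621118139 235.69149148591376 [np.float64(0.6422430515383802), np.float64(-2.4017844912316972), np.float64(1.4721070254775037)] [np.float64(0.5105670883720844), np.float64(0.19367663409063798), np.float64(1.247068448797583)]
```

View pics/top0.png

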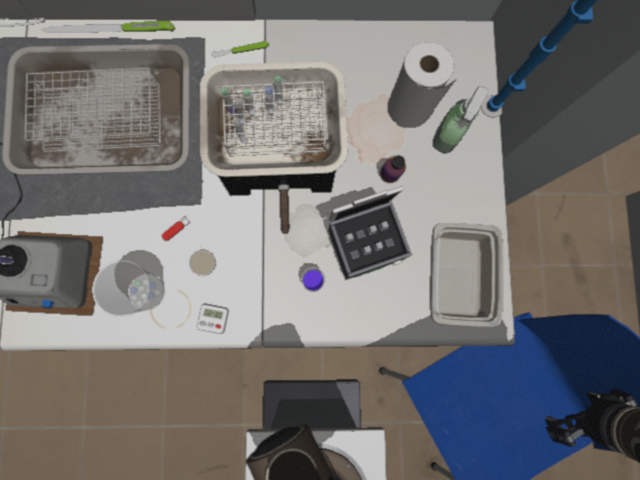

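View pics/side0.png

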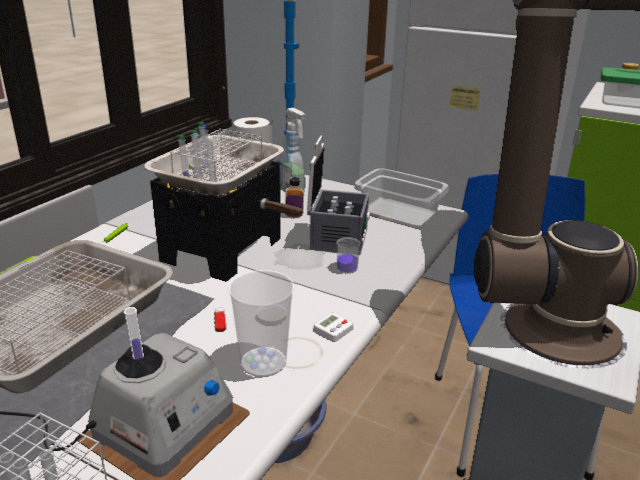

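The top view shows the photometer near (370,240), with its cover standing at (330–400, 190–215). The bottle is at (393,168) and the beaker at (312,278). I'll take enlarged crops to get the corners.

```bash
python3 - <<'E'
import cv2,numpy as np
a=cv2.imread('pics/top0.png')[155:295,295:425];b=cv2.imread('pics/side0.png')[120:270,270:380]
A=cv2.resize(a,None,fx=4,fy=4,interpolation=cv2.INTER_CUBIC)[:560];B=cv2.resize(b[:140,:70],None,fx=4,fy=4,interpolation=cv2.INTER_CUBIC)
B=np.hstack([B]);cv2.imwrite('pics/crop0.png',np.hstack([A,B]))
E
```

```text
(no output)
```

View pics/crop0.png

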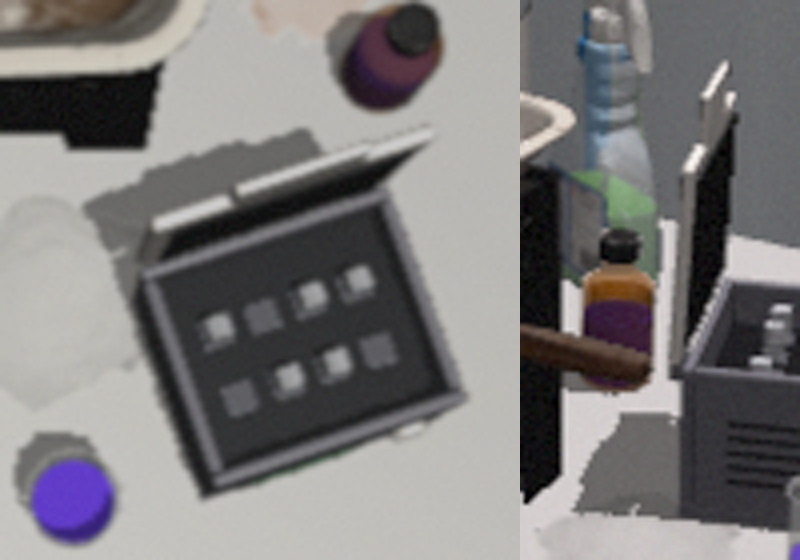

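```bash
cat > h.py <<'E'
import numpy as np,cv2
from scipy.spatial.transform import Rotation as R
from scipy.optimize import least_squares
C={'top':(500.888,317.870,236.432,[2.144857866934831,-2.1614947351288,0.19475634587015817],[-0.0029665617502230963,0.593546394101793,1.1268376744147308]),
'side':(605.897,314.192,235.691,[0.6422430515383802,-2.4017844912316972,1.4721070254775037],[0.5105670883720844,0.19367663409063798,1.247068448797583])}
def back(c,uv,z):
    f,cx,cy,r,t=C[c];M=R.from_rotvec(r).as_matrix();o=-M.T@np.array(t)
    d=M.T@np.array([(uv[0]-cx)/f,(uv[1]-cy)/f,1]);return o+d*(z-o[2])/d[2]
def proj(c,p):
    f,cx,cy,r,t=C[c];q=np.atleast_2d(p)@R.from_rotvec(r).as_matrix().T+t
    return q[:,:2]/q[:,2:]*f+[cx,cy]
def frame(x,y,th):  # photometer->world
    c,s=np.cos(th),np.sin(th);return lambda P:np.atleast_2d(P)@np.array([[c,-s,0],[s,c,0],[0,0,1]]).T+[x,y,0]
def cov(a,l,w,n=0): # cover point: l from hinge, w along y, n normal on underside->up
    return [.065-l*np.cos(a)+n*np.sin(a)*1.0, w, .105+l*np.sin(a)+n*np.cos(a)]
E
python3 - <<'E'
from h import *
o=lambda u,v:(u/4+295,v/4+155); s=lambda u,v:((u-520)/4+270,v/4+120)
rim=[(-.065,.075,.105),(-.065,-.075,.105),(.065,.075,.105),(.065,-.075,.105)]
uv=[o(215,483),o(467,395),o(143,272),o(390,192)]
for a in uv: print(back('top',a,.105).round(4))
# top: lip end corners, plate end corners (underside edge = front side of white edge)
ct=[(.162,.035),(.162,-.035),(.130,.075),(.130,-.075)]
cu=[o(240,198),o(367,161),o(155,236),o(434,137)]
cs=[s(706,146),];
def res(p):
    F=frame(*p[:3]);r=[proj('top',F(rim))-uv,proj('top',F([cov(p[3],*c) for c in ct]))-cu]
    return np.vstack(r).ravel()
S=least_squares(res,[.45,-.12,.3,1.5]);print(S.x.round(4),S.fun.round(1))
F=frame(*S.x[:3])
print('side proj lip',proj('side',F([cov(S.x[3],.162,.035),cov(S.x[3],.162,-.035),cov(S.x[3],.130,.075)])).round(1),'in crop', )
print('lip',F(cov(S.x[3],.162,0)).round(3),'hinge',F([.065,0,.105]).round(3))
print('bottle cap',back('top',o(412,30),.11).round(3),'beaker',back('top',o(72,497),.07).round(3),back('top',o(72,500),.0).round(3))
print('timer',back('top',(212,319),.018),'dish',back('top',(203,262),.014))
E
```

```text
[ 0.4965 -0.073   0.105 ]
[ 0.5442 -0.2141  0.105 ]
[ 0.6145 -0.035   0.105 ]
[ 0.6596 -0.175   0.105 ]
[ 0.5786 -0.1232  0.3271  1.5111] [ 0.1  1.6  0.5  1.4 -1.7 -0.7 -0.8 -2.  -0.6  0.5  1.7 -1.8 -0.2  0.1
  0.7  0.8]
side proj lip [[318.5 144.3]
 [323.5 135.5]
 [314.4 162.6]] in crop
lip [[ 0.631 -0.105  0.267]] hinge [[ 0.64  -0.102  0.105]]
bottle cap [ 0.753 -0.19   0.11 ] beaker [0.492 0.005 0.07 ] [0.495 0.004 0.   ]
timer [0.40494974 0.23984081 0.018     ] dish [0.53862597 0.26483382 0.014     ]
```

The fit is consistent: the lip is at z = 0.267, the reprojections agree within 2 px, and the side view matches too. The photometer centre is at (0.579, -0.123), its yaw is 0.327 and the cover is at about 1.51 rad. Next I'll shut the fingers, rise, and move towards the front with the tool's x along the photometer's axis.

Emit:
apply_moves:
  moves:
    - [-1,[-0.2,-0.2,-0.12],0.01]
    - [-1,[-0.4,-0.41,-0.24],0.0217]
    - [-1,[-0.6,-0.41,-0.36],0.0217]
    - [-1,[-0.82,-0.41,-0.49],0.0217]
    - [-1,[-0.82,-0.41,-0.49],0.0217]
    - [-1,[-0.82,-0.41,-0.49],0.0217]
    - [-1,[-0.82,-0.41,-0.49],0.0217]
    - [-1,[-0.82,-0.41,-0.49],0.0217]

```text
time_s: 0.9
tool_pos: [0.3902, -0.2261, 0.5277]
ee_rot: [-0.117, 0.698, -0.697, 0.117]
contact_force: [-0.9, -0.3, 0.5]
grip_width: 0.0001
```

```bash
cat >> h.py <<'E'
def rel(s,p):  # normalised shift for TCP target p
    return (R.from_quat(s['ee_rot']).inv().apply(np.array(p)-s['tool_pos'])/.3).round(4)
def show(s):
    M=R.from_quat(s['ee_rot']).as_matrix();tip=s['tool_pos']+.173*M[:,1]
    print('t',round(s['time_s'],2),'q',np.round(s['joint_pos'],3),'tcp',s['tool_pos'].round(4),'\nx',M[:,0].round(3),'y',M[:,1].round(3),'tip',tip.round(4),'F',np.round(s['contact_force'],2),'w',round(s['grip_width'],3))
E
python3 - <<'E'
from h import *;from workcell import robot
s=robot.state();show(s)
E
```

```text
t 0.9 q [-5.250e-01  1.800e-02  1.150e-01  1.669e+00  1.000e-03  2.284e+00] tcp [ 0.3902 -0.2261  0.5277] 
x [-0.945 -0.326 -0.001] y [ 0.     0.001 -1.   ] tip [ 0.3903 -0.2259  0.3547] F [-0.93 -0.3   0.55] w 0.0
```

Emit:
apply_moves:
  moves:
    - [-1,[-0.88,-0.24,-0.917],-0.0556]
    - [-1,[-0.88,-0.24,-0.917],-0.0556]
    - [-1,[-0.88,-0.24,-0.917],-0.0556]
    - [-1,[-0.88,-0.24,-0.917],-0.0556]
    - [-1,[-0.88,-0.24,-0.917],-0.0556]
    - [-1,[-0.88,-0.24,-0.917],-0.0556]
    - [-1,[-0.88,-0.24,-0.917],-0.0556]
    - [-1,[-0.88,-0.24,-0.917],-0.0556]
    - [-1,[-0.88,-0.24,-0.917],-0.0556]

```text
time_s: 1.8
tool_pos: [0.5529, 0.1229, 0.5978]
ee_rot: [-0.238, 0.667, -0.665, 0.237]
contact_force: [0.1, -0.2, -0.9]
grip_width: -0.0002
```

```bash
python3 - <<'E'
from h import *;from workcell import robot,cams
s=robot.state();show(s);print(rel(s,[.76,.20,.62]))
cv2.imwrite('pics/w1.png',cams.grab_frame('wrist')['frame'][:,:,::-1])
E
```

```text
t 1.8 q [2.180e-01 3.150e-01 6.390e-01 1.897e+00 2.000e-03 2.675e+00] tcp [0.5529 0.1229 0.5978] 
x [-0.774 -0.633  0.001] y [-0.003  0.001 -1.   ] tip [0.5525 0.1232 0.4248] F [ 0.09 -0.24 -0.9 ] w -0.0
[-0.6969 -0.0755  0.2375]
```

View pics/w1.png

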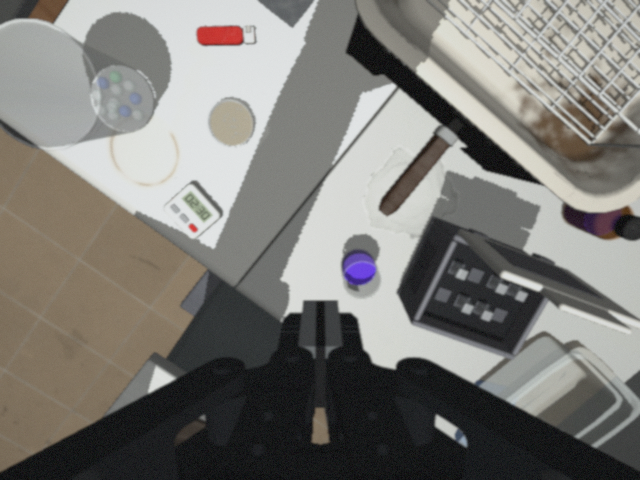

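The wrist view shows shut fingers and a clear path, with the beaker at (358,268) and the cover at right (545–630, 270–320). Joint 4 is close to its upper stop. A far, high target should therefore tilt the fingers forward, so they could get under the lip. I'll try this in free air.

Emit:
apply_moves:
  moves:
    - [-1,[-0.17,-0.08,0.06],0]
    - [-1,[-0.34,-0.08,0.12],0]
    - [-1,[-0.5,-0.08,0.18],0]
    - [-1,[-0.69,-0.08,0.24],0]
    - [-1,[-0.69,-0.08,0.24],0]
    - [-1,[-0.69,-0.08,0.24],0]

```text
time_s: 2.45
tool_pos: [0.6919, 0.1758, 0.5621]
ee_rot: [0.222, -0.665, 0.667, -0.25]
contact_force: [0.1, 0.1, 0.2]
grip_width: -0.0005
```

```bash
python3 - <<'E'
from h import *;from workcell import robot
s=robot.state();show(s);print(s['qvel'].round(2))
E
```

```text
t 2.45 q [2.490e-01 7.000e-01 1.188e+00 2.020e+00 1.000e-03 2.709e+00] tcp [0.6919 0.1758 0.5621] 
x [-0.776 -0.63  -0.036] y [ 0.038  0.01  -0.999] tip [0.6984 0.1776 0.3893] F [0.09 0.06 0.18] w -0.001
[0.02 0.15 0.22 0.01 0.   0.02]
```

Emit:
apply_moves:
  moves:
    - [-1,[0,-0.5,0],0]
    - [-1,[0,-1,0],0]
    - [-1,[0,-1,0],0]
    - [-1,[0,-1,0],0]
    - [-1,[0,-1,0],0]
    - [-1,[0,-1,0],0]
    - [-1,[0,-1,0],0]

```text
time_s: 3.15
tool_pos: [0.5803, 0.1471, 0.6548]
ee_rot: [0.204, -0.663, 0.669, -0.268]
contact_force: [-1.2, 1.0, 0.0]
grip_width: -0.0001
```

```bash
python3 - <<'E'
from h import *;from workcell import robot
s=robot.state();show(s);print(s['qvel'].round(2))
E
```

```text
t 3.15 q [2.480e-01 4.440e-01 9.840e-01 2.020e+00 1.000e-03 2.709e+00] tcp [0.5803 0.1471 0.6548] 
x [-0.773 -0.629 -0.083] y [ 0.088  0.023 -0.996] tip [0.5955 0.151  0.4825] F [-1.22  1.02  0.03] w -0.0
[ 0.   -0.13 -0.14 -0.01 -0.   -0.  ]
```

The tilt builds up call by call (5° so far). I'll repeat this a few times in free air.

Emit:
apply_moves:
  moves:
    - [-1,[-0.9,-1,0.4],0]
    - [-1,[-0.9,-1,0.4],0]
    - [-1,[-0.9,-1,0.4],0]
    - [-1,[-0.9,-1,0.4],0]

```text
time_s: 3.55
tool_pos: [0.6011, 0.1543, 0.6599]
ee_rot: [0.187, -0.661, 0.669, -0.284]
contact_force: [-0.7, 0.2, -0.8]
grip_width: -0.0002
```

Emit:
apply_moves:
  moves:
    - [-1,[-0.9,-1,0.4],0]
    - [-1,[-0.9,-1,0.4],0]
    - [-1,[-0.9,-1,0.4],0]

```text
time_s: 3.85
tool_pos: [0.6093, 0.1574, 0.6708]
ee_rot: [0.17, -0.658, 0.669, -0.3]
contact_force: [-0.5, 0.6, 0.5]
grip_width: 0.0004
```

Emit:
apply_moves:
  moves:
    - [-1,[0,-1,0],0]
    - [-1,[0,-1,0],0]
    - [-1,[0,-1,0],0]

```text
time_s: 4.15
tool_pos: [0.536, 0.1385, 0.7216]
ee_rot: [0.154, -0.655, 0.669, -0.315]
contact_force: [0.3, -0.0, 0.7]
grip_width: -0.0002
```

```bash
python3 - <<'E'
from h import *;from workcell import robot
s=robot.state();show(s);print(s['qvel'].round(2))
E
```

```text
t 4.15 q [ 0.253  0.368  1.047  2.021 -0.     2.713] tcp [0.536  0.1385 0.7216] 
x [-0.754 -0.624 -0.206] y [ 0.22   0.057 -0.974] tip [0.574  0.1483 0.5531] F [ 0.25 -0.    0.69] w -0.0
[-0.   -0.44 -0.4  -0.01  0.   -0.  ]
```

Emit:
apply_moves:
  moves:
    - [-1,[-0.9,-1,0.4],0]
    - [-1,[-0.9,-1,0.4],0]
    - [-1,[-0.9,-1,0.4],0]

```text
time_s: 4.45
tool_pos: [0.5477, 0.1425, 0.7317]
ee_rot: [0.137, -0.652, 0.669, -0.331]
contact_force: [0.0, 0.8, -0.4]
grip_width: 0.0002
```

Emit:
apply_moves:
  moves:
    - [-1,[-0.9,-1,0.4],0]
    - [-1,[-0.9,-1,0.4],0]
    - [-1,[-0.9,-1,0.4],0]

```text
time_s: 4.75
tool_pos: [0.5512, 0.1442, 0.744]
ee_rot: [0.121, -0.648, 0.668, -0.346]
contact_force: [-0.4, -0.0, -0.8]
grip_width: -0.0
```

Emit:
apply_moves:
  moves:
    - [-1,[-0.9,-1,0.4],0]
    - [-1,[-0.9,-1,0.4],0]
    - [-1,[-0.9,-1,0.4],0]

```text
time_s: 5.05
tool_pos: [0.5476, 0.1439, 0.7589]
ee_rot: [0.104, -0.644, 0.666, -0.361]
contact_force: [-0.1, -0.2, 0.3]
grip_width: -0.0002
```

Emit:
apply_moves:
  moves:
    - [-1,[-0.9,-1,0.4],0]
    - [-1,[-0.9,-1,0.4],0]
    - [-1,[-0.9,-1,0.4],0]

```text
time_s: 5.35
tool_pos: [0.5393, 0.1424, 0.7754]
ee_rot: [0.087, -0.64, 0.665, -0.375]
contact_force: [0.3, -1.1, -1.1]
grip_width: 0.0002
```

```bash
python3 - <<'E'
from h import *;from workcell import robot
s=robot.state();show(s);print(s['qvel'].round(2),s['joint_pos'][3])
E
```

```text
t 5.35 q [ 2.580e-01  4.190e-01  1.280e+00  2.021e+00 -2.000e-03  2.718e+00] tcp [0.5393 0.1424 0.7754] 
x [-0.703 -0.611 -0.364] y [ 0.387  0.101 -0.917] tip [0.6062 0.1597 0.6168] F [ 0.32 -1.11 -1.06] w 0.0
[ 0.   -0.07 -0.07  0.   -0.    0.  ] 2.0206755211606517
```

Emit:
apply_moves:
  moves:
    - [-1,[-0.6,-1,0.3],0]
    - [-1,[-0.6,-1,0.3],0]
    - [-1,[-0.6,-1,0.3],0]

```text
time_s: 5.65
tool_pos: [0.5079, 0.1312, 0.8022]
ee_rot: [0.07, -0.635, 0.663, -0.39]
contact_force: [-0.2, 0.1, 0.0]
grip_width: 0.0001
```

Emit:
apply_moves:
  moves:
    - [-1,[-0.6,-1,0.3],0]
    - [-1,[-0.6,-1,0.3],0]
    - [-1,[-0.6,-1,0.3],0]

```text
time_s: 5.95
tool_pos: [0.4767, 0.1207, 0.8268]
ee_rot: [0.052, -0.63, 0.661, -0.405]
contact_force: [0.0, 0.8, -0.5]
grip_width: -0.0003
```

Emit:
apply_moves:
  moves:
    - [-1,[-0.6,-1,0.3],0]
    - [-1,[-0.6,-1,0.3],0]
    - [-1,[-0.6,-1,0.3],0]

```text
time_s: 6.25
tool_pos: [0.4447, 0.1103, 0.8494]
ee_rot: [0.035, -0.624, 0.658, -0.42]
contact_force: [0.2, 0.1, -0.1]
grip_width: -0.0002
```

Emit:
apply_moves:
  moves:
    - [-1,[-0.6,-1,0.3],0]
    - [-1,[-0.6,-1,0.3],0]
    - [-1,[-0.6,-1,0.3],0]

```text
time_s: 6.55
tool_pos: [0.4116, 0.0999, 0.8704]
ee_rot: [0.017, -0.618, 0.655, -0.434]
contact_force: [-0.4, 0.7, -0.2]
grip_width: -0.0
```

```bash
python3 - <<'E'
from h import *;from workcell import robot
s=robot.state();show(s)
E
```

```text
t 6.55 q [0.236 0.22  1.27  2.021 0.009 2.699] tcp [0.4116 0.0999 0.8704] 
x [-0.623 -0.59  -0.514] y [ 0.548  0.141 -0.825] tip [0.5063 0.1243 0.7278] F [-0.36  0.68 -0.22] w -0.0
```

Tilt is now 34°, azimuth 0.25, nearly along the photometer's axis. Next I'll work out the push and catch waypoints for the tip.

```bash
cat >> h.py <<'E'
HX,HY,TH=.640,-.102,.327   # hinge, yaw
def tcp(s,xh,z,y=0):       # TCP for fingertip at xh behind hinge (photometer x), lateral y, height z
    c,n=np.cos(TH),np.sin(TH);tip=np.array([HX+xh*c-y*n,HY+xh*n+y*c,z]);return tip-.173*R.from_quat(s['ee_rot']).as_matrix()[:,1]
def tipph(s):
    t=s['tool_pos']+.173*R.from_quat(s['ee_rot']).as_matrix()[:,1]-[HX,HY,0];c,n=np.cos(TH),np.sin(TH)
    return np.array([c*t[0]+n*t[1],-n*t[0]+c*t[1],t[2]]).round(4)
def rollneed(s):           # turn (normalised) that makes jaw axis horizontal
    M=R.from_quat(s['ee_rot']).as_matrix();y=M[:,1];z=np.array([y[1],-y[0],0]);z/=np.linalg.norm(z)
    return np.arctan2(z@M[:,0],z@M[:,2])/2/np.pi
E
python3 - <<'E'
from h import *;from workcell import robot
s=robot.state();print(tipph(s),rollneed(s))
for p in [(-.02,.55),(.035,.32)]: print(p,tcp(s,*p).round(3),rel(s,tcp(s,*p)))
E
```

```text
[-0.0539  0.2572  0.7278] 0.06831509570636238
(-0.02, 0.55) [ 0.526 -0.133  0.693] [0.5239 0.589  0.6912]
(0.035, 0.32) [ 0.578 -0.115  0.463] [0.7753 1.3247 0.5609]
```

Emit:
apply_moves:
  moves:
    - [-1,[0.13,0.15,0.17],0]
    - [-1,[0.26,0.3,0.35],0]
    - [-1,[0.39,0.45,0.52],0.015]
    - [-1,[0.52,0.59,0.69],0.03]
    - [-1,[0.52,0.59,0.69],0.05]
    - [-1,[0.52,0.59,0.69],0.068]
    - [-1,[0.52,0.59,0.69],0.068]
    - [-1,[0.52,0.59,0.69],0.068]
    - [-1,[0.52,0.59,0.69],0.068]

```text
time_s: 7.45
tool_pos: [0.527, -0.1322, 0.6921]
ee_rot: [0.122, 0.697, -0.644, 0.292]
contact_force: [0.2, 0.1, -0.4]
grip_width: 0.0002
```

```bash
python3 - <<'E'
from h import *;from workcell import robot
s=robot.state();show(s);print(tipph(s),rollneed(s))
for p in [(.035,.32),(.035,.245)]: print(p,tcp(s,*p).round(3),rel(s,tcp(s,*p)))
E
```

```text
t 7.45 q [-0.314  0.045  0.44   1.442  0.308  2.658] tcp [ 0.527  -0.1322  0.6921] 
x [-0.8   -0.206 -0.564] y [ 0.546  0.141 -0.826] tip [ 0.6214 -0.1078  0.5492] F [ 0.16  0.05 -0.38] w 0.0
[-1.940e-02  5.000e-04  5.492e-01] -9.290250527382654e-05
(0.035, 0.32) [ 0.579 -0.115  0.463] [ 0.2814  0.7331 -0.0117]
(0.035, 0.245) [ 0.579 -0.115  0.388] [ 0.4224  0.9395 -0.0116]
```

Emit:
apply_moves:
  moves:
    - [-1,[0.06,0.14,0],0]
    - [-1,[0.11,0.29,0],0]
    - [-1,[0.17,0.44,-0.01],0]
    - [-1,[0.23,0.59,-0.01],0]
    - [-1,[0.28,0.73,-0.012],0]
    - [-1,[0.28,0.73,-0.012],0]
    - [-1,[0.28,0.73,-0.012],0]

```text
time_s: 8.15
tool_pos: [0.5783, -0.1142, 0.466]
ee_rot: [0.122, 0.696, -0.644, 0.293]
contact_force: [0.3, -0.3, 1.7]
grip_width: -0.0
```

```bash
python3 - <<'E'
from h import *;from workcell import robot,cams
s=robot.state();show(s);print(tipph(s))
a=cams.grab_frame('top')['frame'][150:290,300:440,::-1];b=cams.grab_frame('side')['frame'][60:200,260:390,::-1]
r=lambda i:cv2.resize(i,None,fx=2.9,fy=4,interpolation=cv2.INTER_CUBIC) if 0 else cv2.resize(i,None,fx=2.9,fy=2.9,interpolation=cv2.INTER_CUBIC)
cv2.imwrite('pics/c2.png',np.hstack([r(a),r(b)]))
M=R.from_quat(s['ee_rot']).as_matrix();tip=s['tool_pos']+.173*M[:,1]
print('tip px',proj('top',tip),proj('side',tip))
for p in [(.035,.32),(.033,.246)]: print(p,rel(s,tcp(s,*p)))
E
```

```text
t 8.15 q [-0.252 -0.011 -0.144  0.897  0.277  2.713] tcp [ 0.5783 -0.1142  0.466 ] 
x [-0.798 -0.207 -0.565] y [ 0.547  0.142 -0.825] tip [ 0.673  -0.0896  0.3233] F [ 0.25 -0.26  1.68] w -0.0
[0.0352 0.0011 0.3233]
tip px [[366.35888165 169.71352695]] [[303.10240806 116.03040104]]
(0.035, 0.32) [0.0066 0.0088 0.0037]
(0.033, 0.246) [0.1515 0.2085 0.0042]
```

View pics/c2.png

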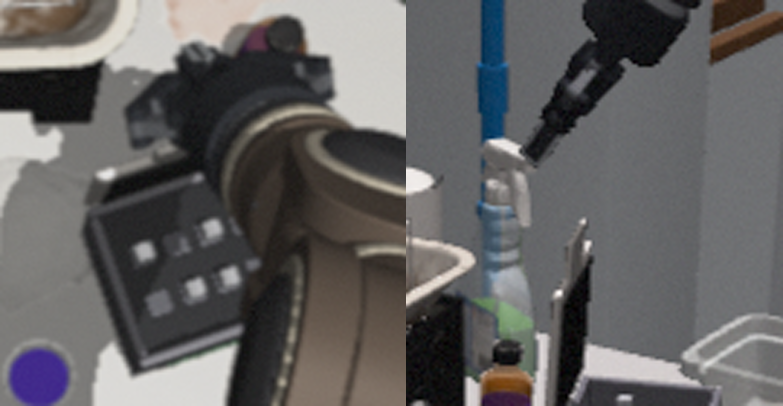

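The crops confirm the tip is behind and above the lip: side crop tip (528,160), lip top (578,222), with the tip within 1 px of its projection. I'll descend behind the lip and push gently to about 1.35 rad.

Emit:
apply_moves:
  moves:
    - [-1,[0.05,0.07,0.002],0]
    - [-1,[0.1,0.14,0.003],0]
    - [-1,[0.15,0.208,0.004],0]
    - [-1,[0.15,0.208,0.004],0]
    - [-1,[0.16,0.203,0.005],0]
    - [-1,[0.168,0.197,0.006],0]
    - [-1,[0.176,0.191,0.006],0]
    - [-1,[0.184,0.186,0.007],0]
    - [-1,[0.192,0.18,0.008],0]
    - [-1,[0.201,0.174,0.009],0]
    - [-1,[0.21,0.168,0.009],0]
    - [-1,[0.218,0.162,0.01],0]
    - [-1,[0.226,0.157,0.011],0]
    - [-1,[0.234,0.151,0.012],0]
    - [-1,[0.243,0.145,0.012],0]
    - [-1,[0.252,0.139,0.013],0]

```text
time_s: 9.85
tool_pos: [0.5423, -0.1285, 0.3915]
ee_rot: [0.124, 0.695, -0.644, 0.295]
contact_force: [0.9, 0.2, -0.2]
grip_width: -0.0001
```

```bash
python3 - <<'E'
from h import *;from workcell import robot,cams
s=robot.state();show(s);print(tipph(s))
b=cams.grab_frame('side')['frame'][80:220,260:390,::-1]
b=cv2.resize(b,None,fx=4,fy=4,interpolation=cv2.INTER_CUBIC);cv2.imwrite('pics/c3.png',b)
F=frame(.579,-.123,.327)
for a in (1.5,1.4,1.35,1.3,1.2,1.1,1.0): 
    q=(proj('side',F([cov(a,.162,.035),cov(a,.162,-.035),cov(a,.13,.075)]))-[260,80])*4;print(a,q.round(0).tolist())
# contact predicted waypoints
for p in [(-.024,.240),(-.035,.295),(-.115,.290),(-.115,.205),(-.088,.216)]: print(p,rel(s,tcp(s,*p)).tolist())
E
```

```text
t 9.85 q [-0.298 -0.063 -0.357  0.743  0.3    2.673] tcp [ 0.5423 -0.1285  0.3915] 
x [-0.796 -0.207 -0.569] y [ 0.551  0.14  -0.822] tip [ 0.6377 -0.1043  0.2492] F [ 0.87  0.17 -0.17] w -0.0
[-0.0029 -0.0014  0.2492]
1.5 [[236.0, 258.0], [256.0, 222.0], [219.0, 331.0]]
1.4 [[263.0, 263.0], [282.0, 227.0], [241.0, 335.0]]
1.35 [[276.0, 266.0], [294.0, 230.0], [251.0, 338.0]]
1.3 [[289.0, 270.0], [307.0, 234.0], [262.0, 341.0]]
1.2 [[314.0, 281.0], [331.0, 244.0], [282.0, 349.0]]
1.1 [[338.0, 293.0], [354.0, 256.0], [302.0, 360.0]]
1.0 [[361.0, 308.0], [376.0, 270.0], [321.0, 371.0]]
(-0.024, 0.24) [0.0755, -0.0148, 0.0005]
(-0.035, 0.295) [0.0013, -0.1864, 0.0037]
(-0.115, 0.29) [0.2295, -0.324, 0.0233]
(-0.115, 0.205) [0.3907, -0.091, 0.0226]
(-0.088, 0.216) [0.296, -0.0701, 0.016]
```

View pics/c3.png

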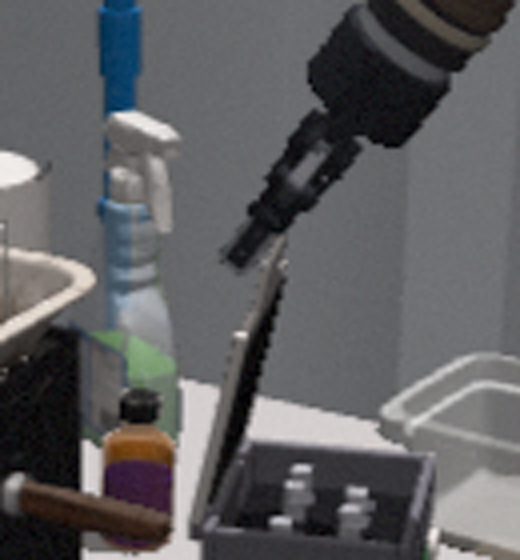

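The plate corner at (243,335) in the crop puts the cover at about 1.38 rad, still held by the fingertip. Now in one call: push to about 1.2, lift over the lip, come down in front, and wait under it at about 0.95 rad.

Emit:
apply_moves:
  moves:
    - [-1,[0.011,-0.004,0],0]
    - [-1,[0.022,-0.007,0],0]
    - [-1,[0.033,-0.011,0.001],0]
    - [-1,[0.045,-0.015,0.001],0]
    - [-1,[0.056,-0.018,0.001],0]
    - [-1,[0.067,-0.022,0.002],0]
    - [-1,[0.078,-0.025,0.002],0]
    - [-1,[0.089,-0.029,0.002],0]
    - [-1,[0.045,-0.11,0.003],0]
    - [-1,[0.001,-0.186,0.004],0]
    - [-1,[0.001,-0.186,0.004],0]
    - [-1,[0.115,-0.255,0.014],0]
    - [-1,[0.23,-0.324,0.023],0]
    - [-1,[0.31,-0.21,0.023],0]
    - [-1,[0.39,-0.091,0.023],0]
    - [-1,[0.37,-0.086,0.02],0]
    - [-1,[0.34,-0.078,0.018],0]
    - [-1,[0.313,-0.07,0.017],0]
    - [-1,[0.313,-0.07,0.017],0]

```text
time_s: 11.8
tool_pos: [0.4595, -0.156, 0.3595]
ee_rot: [0.125, 0.694, -0.644, 0.297]
contact_force: [-0.9, 0.5, 0.0]
grip_width: -0.0002
```

```bash
cat > look.py <<'E'
import sys
from h import *;from workcell import robot,cams
s=robot.state();show(s);print('tip',tipph(s))
b=cams.grab_frame('side')['frame'][130:270,260:400,::-1]
b=cv2.resize(b,None,fx=4,fy=4,interpolation=cv2.INTER_CUBIC);cv2.imwrite(f'pics/{sys.argv[1]}.png',b)
F=frame(.579,-.123,.327)
for a in map(float,sys.argv[2:]):
    q=(proj('side',F([cov(a,.162,.035),cov(a,.162,-.035),cov(a,.13,.075)]))-[260,130])*4
    l=(-.162*np.cos(a),.105+.162*np.sin(a));p=(l[0]+.002,l[1]-.023)
    print(a,q.round(0).tolist(),'tip',np.round(p,4),'rel',rel(s,tcp(s,*p)).tolist())
E
python3 look.py c4 1.1 1.0 .95 .9 .8 .7 .6
```

```text
t 11.8 q [-0.416 -0.18  -0.524  0.723  0.359  2.563] tcp [ 0.4595 -0.156   0.3595] 
x [-0.792 -0.21  -0.573] y [ 0.556  0.139 -0.82 ] tip [ 0.5556 -0.132   0.2177] F [-0.89  0.45  0.02] w -0.0
tip [-0.0895 -0.0013  0.2177]
1.1 [[338.0, 93.0], [354.0, 56.0], [302.0, 160.0]] tip [-0.0715  0.2264] rel [-0.0655, 0.0104, -0.0086]
1.0 [[361.0, 108.0], [376.0, 70.0], [321.0, 171.0]] tip [-0.0855  0.2183] rel [-0.0119, 0.0057, -0.0054]
0.95 [[372.0, 116.0], [386.0, 78.0], [329.0, 178.0]] tip [-0.0922  0.2138] rel [0.0151, 0.0053, -0.0038]
0.9 [[382.0, 124.0], [396.0, 86.0], [338.0, 185.0]] tip [-0.0987  0.2089] rel [0.042, 0.0063, -0.0024]
0.8 [[401.0, 143.0], [414.0, 104.0], [354.0, 200.0]] tip [-0.1109  0.1982] rel [0.0956, 0.0124, 0.0003]
0.7 [[418.0, 163.0], [431.0, 123.0], [368.0, 216.0]] tip [-0.1219  0.1864] rel [0.1483, 0.0237, 0.0027]
0.6 [[434.0, 184.0], [445.0, 144.0], [380.0, 233.0]] tip [-0.1317  0.1735] rel [0.1997, 0.0403, 0.0048]
```

View pics/c4.png

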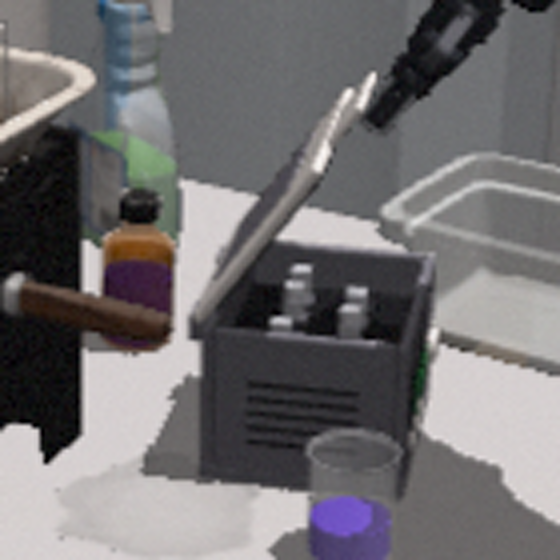

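The side crop shows the cover at about 1.0 rad with its lip end at (350–376, 75–105), and the shut fingers right in front and below, tip about (378,128). I'll hold so it settles on the finger, then lower slowly to 0.8 rad.

Emit:
apply_moves:
  moves:
    - [-1,[0,0,0],0]
    - [-1,[0,0,0],0]
    - [-1,[0,0,0],0]
    - [-1,[0,0,0],0]
    - [-1,[0,0,0],0]
    - [-1,[0.006,0.001,0],0]
    - [-1,[0.012,0.002,0],0]
    - [-1,[0.018,0.003,0],0]
    - [-1,[0.024,0.004,0],0]
    - [-1,[0.03,0.005,0],0]
    - [-1,[0.036,0.006,0],0]
    - [-1,[0.042,0.006,0],0]
    - [-1,[0.049,0.007,0],0]
    - [-1,[0.056,0.008,0],0]
    - [-1,[0.063,0.009,0],0]
    - [-1,[0.07,0.01,0],0]
    - [-1,[0.076,0.011,0],0]
    - [-1,[0.082,0.012,0],0]
    - [-1,[0.089,0.012,0],0]
    - [-1,[0.095,0.012,0],0]

```text
time_s: 13.85
tool_pos: [0.438, -0.1614, 0.3391]
ee_rot: [0.124, 0.694, -0.644, 0.296]
contact_force: [-0.3, -0.9, -1.3]
grip_width: -0.0001
```

```bash
python3 look.py c5 .85 .8 .75 .7 .65 .6 .5 .4
```

```text
t 13.85 q [-0.449 -0.204 -0.585  0.698  0.375  2.532] tcp [ 0.438  -0.1614  0.3391] 
x [-0.793 -0.209 -0.572] y [ 0.555  0.139 -0.82 ] tip [ 0.5339 -0.1374  0.1972] F [-0.27 -0.86 -1.26] w -0.0
tip [-0.1118  0.0006  0.1972]
0.85 [[392.0, 133.0], [405.0, 95.0], [346.0, 192.0]] tip [-0.1049  0.2037] rel [-0.0314, -0.0046, 0.0004]
0.8 [[401.0, 143.0], [414.0, 104.0], [354.0, 200.0]] tip [-0.1109  0.1982] rel [-0.0047, -0.0009, 0.0018]
0.75 [[410.0, 153.0], [423.0, 114.0], [361.0, 208.0]] tip [-0.1165  0.1924] rel [0.0218, 0.0042, 0.003]
0.7 [[418.0, 163.0], [431.0, 123.0], [368.0, 216.0]] tip [-0.1219  0.1864] rel [0.048, 0.0105, 0.0042]
0.65 [[426.0, 173.0], [439.0, 134.0], [374.0, 225.0]] tip [-0.127  0.18 ] rel [0.0739, 0.0182, 0.0053]
0.6 [[434.0, 184.0], [445.0, 144.0], [380.0, 233.0]] tip [-0.1317  0.1735] rel [0.0993, 0.0272, 0.0063]
0.5 [[446.0, 207.0], [458.0, 166.0], [391.0, 252.0]] tip [-0.1402  0.1597] rel [0.1487, 0.0489, 0.0081]
0.4 [[456.0, 230.0], [467.0, 188.0], [399.0, 270.0]] tip [-0.1472  0.1451] rel [0.1957, 0.0754, 0.0096]
```

View pics/c5.png

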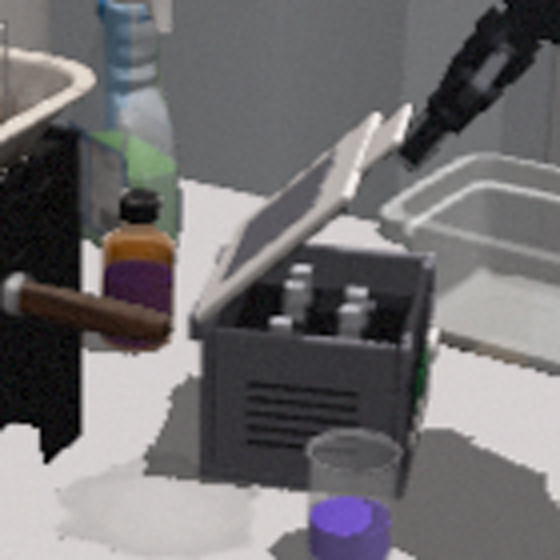

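The cover has come down to about 0.8 rad (lip corner (410,108) against a predicted (414,104)) and is resting on the finger. Left free it would be far lower by now. I'll continue.

Emit:
apply_moves:
  moves:
    - [-1,[0.005,0.001,0],0]
    - [-1,[0.01,0.002,0],0]
    - [-1,[0.016,0.003,0],0]
    - [-1,[0.022,0.004,0],0]
    - [-1,[0.027,0.005,0.001],0]
    - [-1,[0.032,0.007,0.001],0]
    - [-1,[0.037,0.008,0.001],0]
    - [-1,[0.043,0.009,0.001],0]
    - [-1,[0.048,0.01,0.001],0]
    - [-1,[0.053,0.012,0.002],0]
    - [-1,[0.058,0.013,0.002],0]
    - [-1,[0.063,0.015,0.002],0]
    - [-1,[0.069,0.017,0.002],0]
    - [-1,[0.074,0.018,0.002],0]
    - [-1,[0.079,0.02,0.003],0]
    - [-1,[0.084,0.022,0.003],0]
    - [-1,[0.089,0.024,0.003],0]
    - [-1,[0.094,0.025,0.003],0]
    - [-1,[0.099,0.027,0.003],0]

```text
time_s: 15.8
tool_pos: [0.4189, -0.1675, 0.3152]
ee_rot: [0.124, 0.694, -0.644, 0.296]
contact_force: [-0.1, -1.4, -0.4]
grip_width: -0.0
```

```bash
python3 look.py c6 .65 .6 .55 .5 .45 .4 .35 .3 | cut -c1-300
```

```text
t 15.8 q [-0.484 -0.218 -0.647  0.663  0.391  2.499] tcp [ 0.4189 -0.1675  0.3152] 
x [-0.794 -0.209 -0.571] y [ 0.554  0.139 -0.821] tip [ 0.5147 -0.1434  0.1732] F [-0.08 -1.39 -0.38] w -0.0
tip [-0.1319  0.001   0.1732]
0.65 [[426.0, 173.0], [439.0, 134.0], [374.0, 225.0]] tip [-0.127  0.18 ] rel [-0.0267, -0.0092, 0.0023]
0.6 [[434.0, 184.0], [445.0, 144.0], [380.0, 233.0]] tip [-0.1317  0.1735] rel [-0.0013, -0.0002, 0.0033]
0.55 [[440.0, 195.0], [452.0, 155.0], [386.0, 242.0]] tip [-0.1361  0.1667] rel [0.0237, 0.01, 0.0043]
0.5 [[446.0, 207.0], [458.0, 166.0], [391.0, 252.0]] tip [-0.1402  0.1597] rel [0.0481, 0.0215, 0.0051]
0.45 [[452.0, 218.0], [463.0, 177.0], [395.0, 261.0]] tip [-0.1439  0.1525] rel [0.0719, 0.0342, 0.0059]
0.4 [[456.0, 230.0], [467.0, 188.0], [399.0, 270.0]] tip [-0.1472  0.1451] rel [0.0951, 0.048, 0.0066]
0.35 [[460.0, 242.0], [471.0, 200.0], [403.0, 280.0]] tip [-0.1502  0.1375] rel [0.1175, 0.063, 0.0071]
0.3 [[464.0, 254.0], [475.0, 211.0], [406.0, 290.0]] tip [-0.1528  0.1299] rel [0.1392, 0.0791, 0.0076]
```

Emit:
apply_moves:
  moves:
    - [-1,[0.005,0.002,0],0]
    - [-1,[0.01,0.004,0],0]
    - [-1,[0.015,0.006,0.001],0]
    - [-1,[0.019,0.008,0.001],0]
    - [-1,[0.024,0.01,0.001],0]
    - [-1,[0.029,0.012,0.001],0]
    - [-1,[0.034,0.015,0.001],0]
    - [-1,[0.038,0.017,0.002],0]
    - [-1,[0.043,0.019,0.002],0]
    - [-1,[0.048,0.021,0.002],0]
    - [-1,[0.053,0.024,0.002],0]
    - [-1,[0.058,0.026,0.002],0]
    - [-1,[0.062,0.029,0.003],0]
    - [-1,[0.067,0.032,0.003],0]
    - [-1,[0.072,0.034,0.003],0]
    - [-1,[0.077,0.037,0.003],0]
    - [-1,[0.081,0.04,0.003],0]
    - [-1,[0.086,0.042,0.003],0]
    - [-1,[0.09,0.045,0.003],0]
    - [-1,[0.095,0.048,0.003],0]

```text
time_s: 17.85
tool_pos: [0.4043, -0.1723, 0.2868]
ee_rot: [0.124, 0.694, -0.644, 0.296]
contact_force: [-1.0, -0.3, -0.6]
grip_width: 0.0001
```

```bash
python3 look.py c7 .45 .4 .35 .3 .25 .2 .15 .1 | cut -c1-300
```

```text
t 17.85 q [-0.512 -0.22  -0.712  0.611  0.403  2.471] tcp [ 0.4043 -0.1723  0.2868] 
x [-0.794 -0.209 -0.571] y [ 0.554  0.139 -0.821] tip [ 0.5001 -0.1483  0.1448] F [-0.98 -0.34 -0.55] w 0.0
tip [-0.1473  0.0011  0.1448]
0.45 [[452.0, 218.0], [463.0, 177.0], [395.0, 261.0]] tip [-0.1439  0.1525] rel [-0.0243, -0.0144, 0.0029]
0.4 [[456.0, 230.0], [467.0, 188.0], [399.0, 270.0]] tip [-0.1472  0.1451] rel [-0.0012, -0.0005, 0.0036]
0.35 [[460.0, 242.0], [471.0, 200.0], [403.0, 280.0]] tip [-0.1502  0.1375] rel [0.0213, 0.0145, 0.0042]
0.3 [[464.0, 254.0], [475.0, 211.0], [406.0, 290.0]] tip [-0.1528  0.1299] rel [0.043, 0.0306, 0.0047]
0.25 [[467.0, 266.0], [477.0, 223.0], [408.0, 300.0]] tip [-0.155   0.1221] rel [0.0638, 0.0477, 0.0051]
0.2 [[469.0, 278.0], [479.0, 235.0], [410.0, 309.0]] tip [-0.1568  0.1142] rel [0.0838, 0.0659, 0.0054]
0.15 [[470.0, 290.0], [481.0, 246.0], [411.0, 319.0]] tip [-0.1582  0.1062] rel [0.1028, 0.085, 0.0056]
0.1 [[471.0, 302.0], [481.0, 258.0], [412.0, 329.0]] tip [-0.1592  0.0982] rel [0.1209, 0.1051, 0.0057]
```

View pics/c7.png

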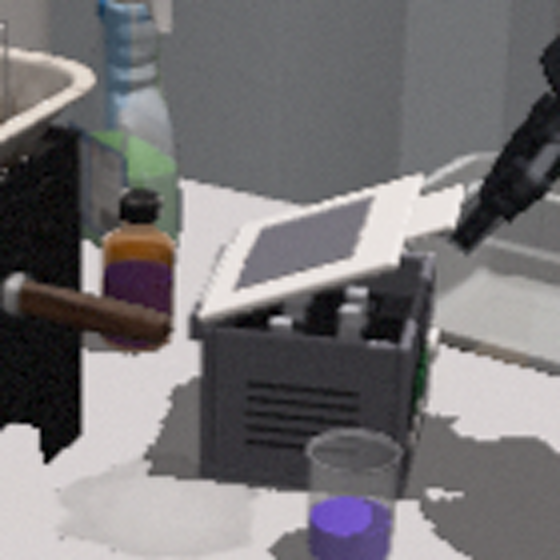

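The cover is at about 0.4 rad (lip corner (465,188), as predicted) with its lip on the finger. I'll lower on to 0.2.

Emit:
apply_moves:
  moves:
    - [-1,[0.004,0.003,0],0]
    - [-1,[0.008,0.006,0],0]
    - [-1,[0.013,0.009,0],0]
    - [-1,[0.017,0.012,0.001],0]
    - [-1,[0.021,0.015,0.001],0]
    - [-1,[0.026,0.018,0.001],0]
    - [-1,[0.03,0.021,0.001],0]
    - [-1,[0.034,0.024,0.001],0]
    - [-1,[0.039,0.027,0.001],0]
    - [-1,[0.043,0.031,0.001],0]
    - [-1,[0.047,0.034,0.001],0]
    - [-1,[0.051,0.037,0.001],0]
    - [-1,[0.056,0.041,0.001],0]
    - [-1,[0.06,0.044,0.001],0]
    - [-1,[0.064,0.048,0.002],0]
    - [-1,[0.068,0.051,0.002],0]
    - [-1,[0.072,0.055,0.002],0]
    - [-1,[0.076,0.059,0.002],0]
    - [-1,[0.08,0.062,0.002],0]
    - [-1,[0.084,0.066,0.002],0]

```text
time_s: 19.9
tool_pos: [0.3952, -0.1754, 0.2557]
ee_rot: [0.124, 0.694, -0.644, 0.296]
contact_force: [-1.3, 0.1, -1.2]
grip_width: 0.0001
```

```bash
python3 look.py c8 .25 .2 .15 .1 .05 0 -.05 -.1 | cut -c1-300
```

```text
t 19.9 q [-0.531 -0.208 -0.774  0.545  0.412  2.453] tcp [ 0.3952 -0.1754  0.2557] 
x [-0.794 -0.209 -0.571] y [ 0.554  0.139 -0.821] tip [ 0.491  -0.1514  0.1136] F [-1.27  0.08 -1.25] w 0.0
tip [-0.157   0.0011  0.1136]
0.25 [[467.0, 266.0], [477.0, 223.0], [408.0, 300.0]] tip [-0.155   0.1221] rel [-0.0218, -0.0191, 0.0034]
0.2 [[469.0, 278.0], [479.0, 235.0], [410.0, 309.0]] tip [-0.1568  0.1142] rel [-0.0019, -0.0009, 0.0037]
0.15 [[470.0, 290.0], [481.0, 246.0], [411.0, 319.0]] tip [-0.1582  0.1062] rel [0.0172, 0.0182, 0.0039]
0.1 [[471.0, 302.0], [481.0, 258.0], [412.0, 329.0]] tip [-0.1592  0.0982] rel [0.0352, 0.0383, 0.004]
0.05 [[471.0, 314.0], [481.0, 270.0], [412.0, 339.0]] tip [-0.1598  0.0901] rel [0.0522, 0.0593, 0.004]
0.0 [[471.0, 326.0], [481.0, 281.0], [412.0, 349.0]] tip [-0.16   0.082] rel [0.0682, 0.0811, 0.0039]
-0.05 [[470.0, 338.0], [480.0, 293.0], [411.0, 358.0]] tip [-0.1598  0.0739] rel [0.083, 0.1036, 0.0037]
-0.1 [[468.0, 350.0], [478.0, 304.0], [410.0, 368.0]] tip [-0.1592  0.0658] rel [0.0968, 0.1269, 0.0034]
```

Emit:
apply_moves:
  moves:
    - [-1,[0.003,0.003,0],0]
    - [-1,[0.006,0.006,0],0]
    - [-1,[0.009,0.009,0],0]
    - [-1,[0.012,0.012,0],0]
    - [-1,[0.015,0.015,0],0]
    - [-1,[0.017,0.018,0],0]
    - [-1,[0.02,0.021,0],0]
    - [-1,[0.023,0.024,0],0]
    - [-1,[0.026,0.027,0],0]
    - [-1,[0.028,0.03,0],0]
    - [-1,[0.03,0.033,0],0]
    - [-1,[0.033,0.036,0],0]
    - [-1,[0.035,0.038,0],0]
    - [-1,[0.038,0.041,0],0]
    - [-1,[0.04,0.044,0],0]
    - [-1,[0.042,0.047,0],0]
    - [-1,[0.045,0.05,0],0]
    - [-1,[0.047,0.053,0],0]
    - [-1,[0.05,0.056,0],0]
    - [-1,[0.052,0.059,0],0]

```text
time_s: 21.95
tool_pos: [0.3925, -0.1761, 0.2318]
ee_rot: [0.124, 0.694, -0.644, 0.296]
contact_force: [-0.4, -0.0, -1.6]
grip_width: 0.0005
```

```bash
python3 look.py c9 .15 .1 .05 0 -.05 -.1 | cut -c1-300
```

```text
t 21.95 q [-0.536 -0.189 -0.816  0.486  0.414  2.448] tcp [ 0.3925 -0.1761  0.2318] 
x [-0.794 -0.209 -0.57 ] y [ 0.553  0.139 -0.821] tip [ 0.4882 -0.1521  0.0897] F [-0.42 -0.03 -1.64] w 0.0
tip [-0.1599  0.0013  0.0897]
0.15 [[470.0, 290.0], [481.0, 246.0], [411.0, 319.0]] tip [-0.1582  0.1062] rel [-0.0361, -0.0417, 0.0043]
0.1 [[471.0, 302.0], [481.0, 258.0], [412.0, 329.0]] tip [-0.1592  0.0982] rel [-0.0181, -0.0216, 0.0045]
0.05 [[471.0, 314.0], [481.0, 270.0], [412.0, 339.0]] tip [-0.1598  0.0901] rel [-0.0011, -0.0006, 0.0045]
0.0 [[471.0, 326.0], [481.0, 281.0], [412.0, 349.0]] tip [-0.16   0.082] rel [0.0149, 0.0211, 0.0044]
-0.05 [[470.0, 338.0], [480.0, 293.0], [411.0, 358.0]] tip [-0.1598  0.0739] rel [0.0297, 0.0437, 0.0042]
-0.1 [[468.0, 350.0], [478.0, 304.0], [410.0, 368.0]] tip [-0.1592  0.0658] rel [0.0434, 0.0669, 0.0039]
```

View pics/c9.png

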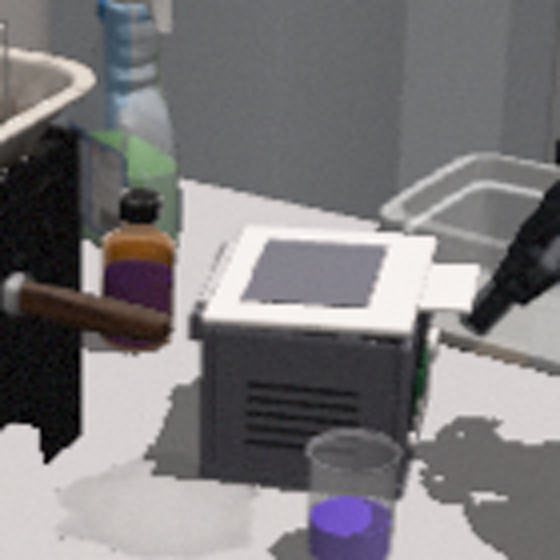

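The cover is at about 0.05 rad with its lip still on the finger (lip corner (480,268)). I'll let it down the last part at about 0.05 rad/s, past the shut position.

Emit:
apply_moves:
  moves:
    - [-1,[0.0015,0.002,0],0]
    - [-1,[0.003,0.004,0],0]
    - [-1,[0.0045,0.0063,0],0]
    - [-1,[0.006,0.0085,0],0]
    - [-1,[0.0075,0.0105,0],0]
    - [-1,[0.009,0.0127,0],0]
    - [-1,[0.0105,0.0148,0],0]
    - [-1,[0.012,0.017,0],0]
    - [-1,[0.0135,0.019,0],0]
    - [-1,[0.015,0.021,0],0]
    - [-1,[0.0165,0.0233,0],0]
    - [-1,[0.018,0.0256,0],0]
    - [-1,[0.0195,0.028,0],0]
    - [-1,[0.021,0.03,0],0]
    - [-1,[0.0225,0.0325,0],0]
    - [-1,[0.024,0.035,0],0]
    - [-1,[0.0255,0.037,0],0]
    - [-1,[0.027,0.039,0],0]
    - [-1,[0.0285,0.042,0],0]
    - [-1,[0.03,0.044,0],0]

```text
time_s: 24.0
tool_pos: [0.3926, -0.1762, 0.2156]
ee_rot: [0.124, 0.694, -0.644, 0.296]
contact_force: [-0.0, -0.9, 0.5]
grip_width: -0.0003
```

```bash
python3 look.py c10 .05 .02 0 | cut -c1-300; python3 - <<'E'
from h import *;from workcell import robot
s=robot.state()
for p in [(-.215,.07),(-.26,.2)]: print(p,tcp(s,*p),rel(s,tcp(s,*p)))
import cv2
a,b=[cv2.imread(f'pics/{n}.png') for n in('c9','c10')]
cv2.imwrite('pics/c10b.png',np.hstack([a[200:400,180:],b[200:400,180:]]))
E
```

```text
t 24.0 q [-0.536 -0.171 -0.842  0.442  0.414  2.448] tcp [ 0.3926 -0.1762  0.2156] 
x [-0.795 -0.209 -0.57 ] y [ 0.553  0.139 -0.821] tip [ 0.4882 -0.1521  0.0735] F [-0.02 -0.89  0.55] w -0.0
tip [-0.1598  0.0013  0.0735]
0.05 [[471.0, 314.0], [481.0, 270.0], [412.0, 339.0]] tip [-0.1598  0.0901] rel [-0.0319, -0.0453, 0.0047]
0.02 [[471.0, 321.0], [481.0, 277.0], [412.0, 345.0]] tip [-0.16    0.0852] rel [-0.0222, -0.0323, 0.0046]
0.0 [[471.0, 326.0], [481.0, 281.0], [412.0, 349.0]] tip [-0.16   0.082] rel [-0.016, -0.0235, 0.0046]
(-0.215, 0.07) [ 0.34075929 -0.1951548   0.21213589] [ 0.1565 -0.0951  0.0181]
(-0.26, 0.2) [ 0.29814383 -0.20960896  0.34213589] [ 0.0324 -0.5363  0.0312]
```

View pics/c10b.png

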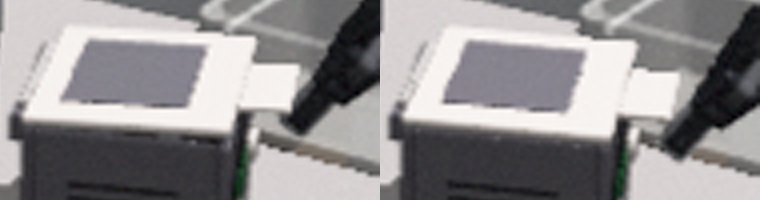

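The gap along the rim has closed and the finger is now clear below and in front of the lip. I'll back away towards the robot, then up.

Emit:
apply_moves:
  moves:
    - [-1,[0.03,-0.018,0.003],0]
    - [-1,[0.08,-0.048,0.009],0]
    - [-1,[0.156,-0.095,0.018],0]
    - [-1,[0.156,-0.095,0.018],0]
    - [-1,[0.1,-0.25,0.022],0]
    - [-1,[0.05,-0.42,0.028],0]
    - [-1,[0.032,-0.53,0.03],0]
    - [-1,[0.032,-0.53,0.03],0]
    - [-1,[0.032,-0.53,0.03],0]

```text
time_s: 24.95
tool_pos: [0.2992, -0.2094, 0.3416]
ee_rot: [0.125, 0.694, -0.645, 0.296]
contact_force: [0.4, 0.5, -0.8]
grip_width: 0.0
```

```bash
python3 - <<'E'
from h import *;from workcell import robot,cams
s=robot.state();show(s);print(tipph(s))
a=cams.grab_frame('side')['frame'];t=cams.grab_frame('top')['frame']
for p in('pics/side1.png',):cv2.imwrite(p,a[:,:,::-1])
cv2.imwrite('pics/top1.png',t[:,:,::-1])
o=cv2.imread('pics/top0.png');r=lambda i:cv2.resize(i,None,fx=3,fy=3)
cv2.imwrite('pics/fin.png',np.hstack([r(t[150:340,190:440,::-1])[:, :], ])[:570])
print('bottle/beaker/timer/dish mean diff',[float(np.abs(o[y-9:y+9,x-9:x+9].astype(int)-t[y-9:y+9,x-9:x+9,::-1]).mean().round(1)) for x,y in((397,162),(312,278),(212,319),(203,262))])
E
```

```text
t 24.95 q [-0.774 -0.349 -0.659  0.909  0.507  2.205] tcp [ 0.2992 -0.2094  0.3416] 
x [-0.794 -0.209 -0.571] y [ 0.554  0.137 -0.821] tip [ 0.3951 -0.1856  0.1996] F [ 0.38  0.47 -0.77] w 0.0
[-0.2588 -0.0005  0.1996]
bottle/beaker/timer/dish mean diff [2.3, 2.2, 2.9, 2.6]
```

View pics/side1.png

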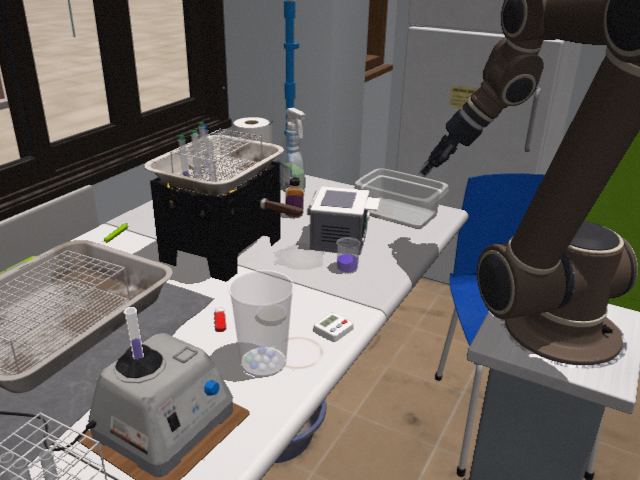

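The cover lies shut (lip near (372,203)), the gripper is clear at (430,165), and the bottle, beaker, timer and dish haven't moved; the pixel differences there are only noise.

```bash
python3 -c "
from workcell import robot
print(robot.finish_job())"
```

```text
the job is handed in; nothing more can be done
None
```

The cover is shut and the job is handed in, at about 25 s of the 58 s allowed.

**How it went**
- Moves can only shift the tool and turn it about its own axis. To get the fingers under the lip I tilted them about 34° forward in free air, by aiming at points just out of reach.
- With the fingers shut, I pushed the cover from behind its lip to about 1.2 rad. I then lifted over the lip, came down in front, and caught it from below at about 0.95 rad.
- I let it down along its arc at about 0.1 rad/s, slowing to about 0.05 rad/s for the last part. The fingers then went past the shut position and backed away.

**Last checks**
- The side pictures show the cover following the finger at about 0.8, 0.4 and 0.05 rad, and then no gap left along the rim.
- The top view shows no change at the bottle, beaker, timer and dish.
- The gripper was clear of everything when I handed in.

**What is less certain**
- The contact forces I read stayed within about 2 N, with noise of about 1 N. The gentle contact is therefore inferred mainly from the pictures, and I read forces only at the end of each move.
- During the tilting, joint 4 sat at its upper stop and read 2.0207 against the stated 2.02 limit. I took this as rounding and did not check it further.

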